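Sort the printer's feed rollers by feel

TASK

Three spare paper-feed rollers lie in the wooden rack and look alike, but one is still springy and two have gone hard: tell which is which by squeezing gently across the sleeve. Lay the springy one in the feed unit with its shaft fully home in both slots, and lay the two hard ones in the red scrap tray. Never squeeze a roller or press it into the slots with heavy force, leave everything else on the desk where it is, and let go of the rollers at the end.

Things in the scene. Friction and masses are not known exactly. Their poses are not given: they have to be found in the camera images.
- roller_a: Feed roller, one of three that look alike (names tell nothing of firmness): grey sleeve 52 mm long, 32 mm thick, on an 8 mm steel shaft 92 mm long, 20 mm bare at each end; about 75 g. Origin: middle of the axis; own x along the shaft, z up, y level across it as it lies in the rack. The sleeve gives only along y: squeeze across y at mid-length; under light contact it is 31 to 32 mm wide.
- roller_b: Feed roller, same shape, axes and origin as roller_a. True of all three: the sleeve of a good, springy one yields to about 24 mm wide when each pad presses with 8 N or more, is solid from there on, and springs back when let go; a hardened one yields only about 1 mm at any force.
- roller_c: Feed roller, same shape, axes and origin as roller_a. True of all three: 8 to 15 N on each pad is plenty both to feel and to carry it; more than 30 N on each pad spoils it.
- rack: Fixed wooden rack, 100 (own x) x 262 mm (own y), base 10 mm thick; origin at its underside's centre on the desk. Rollers lie parallel to its x at its y = -90, 0, +90 mm (any order), axes 42 mm above the desk, shaft ends in open-topped slots of two uprights at own x = -36 and +36 mm (10 mm thick, 48 mm high): they lift straight out.
- feed_unit: Fixed feed unit out of the printer: black base 116 (own x) x 76 mm (own y), 12 mm thick, with two blue bearing cheeks at own x = -35.5 and +35.5 mm, 8 mm thick, 44 mm wide, 63 mm clear between them for the sleeve. Origin at its underside's centre on the desk; own x along the shaft's line. Two thin rods at own y = -30 and +30 mm do not obstruct.
- seat (a point): Where the middle of the roller's axis is when its shaft lies on the bottom of both cheeks' slots: centre of the feed unit, 50 mm above the desk, axes as the feed unit's. Slots are open on top, 11 mm wide for the 8 mm shaft, straight up to 58 mm above the desk, then flare at 45 degrees to about 28 mm wide at 65 mm. Either end first.
- scrap_tray: Fixed open red tray, 150 (own x) x 250 mm (own y) outside, walls 4 mm thick, 32 mm high, floor 4 mm thick with low ribs along its x, 25 mm apart across its y, tops 7.5 mm above the desk, which stop rollers rolling; origin at its underside's centre on the desk. A roller lying in it has its axis about 20 to 24 mm above the desk.
- tape_roll: Bystander, to be left alone: yellow roll of tape lying flat, 90 mm across, 24 mm high; loose on the desk. Origin on its underside.
- screwdriver: Bystander, to be left alone: screwdriver lying on the desk, 170 mm long; origin at the middle of its length, on the underside; loose on the desk.
- stapler: Bystander, to be left alone: black and blue stapler, 130 x 36 mm, 52 mm high; loose on the desk. Origin on its underside.
- eraser: Bystander, to be left alone: white eraser, 52 x 22 mm, 12 mm high; loose on the desk. Origin on its underside.
- mug: Bystander, to be left alone: blue mug, 80 mm across, 95 mm high; loose on the desk. Origin on its underside.
- marker_box: Bystander, to be left alone: small cardboard box, 100 x 60 mm, 35 mm high; loose on the desk. Origin on its underside.

How it is judged:
At the end, for the whole second after the job is handed in: The springy roller rests in the feed unit with its axis within 3.5 mm sideways and 3 mm in height of the seat, within 7 mm of it along the shaft and within 0.1 rad of the slots' line; both hard rollers lie inside the scrap tray, axes less than 30 mm above the desk; all three at rest (x of roller_a in the frame of scrap_tray between -0.073 and 0.073 m and y of roller_a in the frame of scrap_tray between -0.123 and 0.123 m and z of each of roller_a, roller_c in the frame of scrap_tray below 0.03 m and linear speed of each of roller_a, roller_c, roller_b below 0.05 m/s and x of roller_c in the frame of scrap_tray between -0.073 and 0.073 m and y of roller_c in the frame of scrap_tray between -0.123 and 0.123 m and x of roller_b in the frame of seat between -0.007 and 0.007 m and y of roller_b in the frame of seat between -0.0035 and 0.0035 m and z of roller_b in the frame of seat between -0.003 and 0.003 m and angle between the x axis of roller_b and the x axis of feed_unit, either way round below 0.1 rad); the robot touches nothing.
It fails at once if a roller squeezed with more than 30 N on each pad (60 N over both fingers) (contact force between the fingers and roller_a above 60 N or contact force between the fingers and roller_b above 60 N or contact force between the fingers and roller_c above 60 N).
It fails at once if a roller pressed against the feed unit with more than 40 N (contact force between any of roller_a, roller_b, roller_c and feed_unit above 40 N).
It fails at once if a bystander moved by more than 30 mm (distance of any of tape_roll, screwdriver, stapler, eraser, mug, marker_box from where it was at the start of the episode above 0.03 m).
It also fails if it takes over 66 s, if anything falls off the work surface, if the arm or the gripper's body presses on something with over 40 N, if the wrist force passes 120 N, or if a joint passes its speed limit or range.

ROBOT

A 7-joint arm with a two-finger parallel gripper is mounted at the origin on the work surface. World frame = base frame: x ahead of the robot, y to its left, z up, the work surface at z = 0. Lengths are in m, angles in rad, forces in N, time in s.
With the tool pointing down it reaches from about 0.4 to 0.875 m from the base axis. Payload 4.4 kg.
Tool frame: the origin (TCP) lies at the very end of the fingers, on their centre line; the grasp point (between the pads) lies bot.grip_depth behind it (bot.grip_depth is the distance from the TCP to the grasp point, in m); z points along the fingers, y is the direction in which the jaws open and shut (so a half turn about z gives the same grasp; the last joint's range is limited). The gripper opens to 85 mm and grips with 20 to 120 N. Pads are 22 mm wide; open, the fingers measure 114 mm over their backs; the gripper's body (76 mm by 85 mm) begins 54 mm behind the grasp point. The pads swing forward as they close: fully open they stand 13 mm farther back than shut.
Start: joints at [-1.262, 0.628, 0.038, 1.517, -0.027, 0.996, -0.02], TCP at [0.238, 0.605, 0.231] pointing down, gripper open.
Joint ranges: [-3.06, 3.06], [-0.37, 2.12], [-1.25, 1.32], [0.18, 2.47], [-1.1, 4.24], [0.23, 1.98], [-2.94, 2.94]. Speed limits (rad/s): [2.57, 2.57, 3.14, 3.14, 3.14, 3.14, 3.14].

INTERFACE

Orientations are given as a unit quaternion [x, y, z, w].
In Python, from cell import bot gives the robot as it stands.
- The arm moves only by the shell command python3 -m inch 'ROWS' [OPENING] [FORCE]. ROWS is text: rows parted by semicolons, each of 6 numbers parted by spaces: the shift along the tool's x, y, z in cm, then the turn, a rotation vector about the tool's x, y, z in degrees. A call has 1 to 5 rows; each row is the pose to reach, as a shift and turn from the pose measured when the call began, along the tool's axes at that moment; what a row does not reach only later rows make up. A row lasts 1/12 s, in which the tool goes at most 41.7 mm and 7.16 degrees, less where a joint would pass 70% of its speed; a pose out of reach is approached as far as the arm can. A call with a gripper value outside its range is refused whole. OPENING is the finger opening in cm, from 0 to 8.54, set as the call begins (- or left out, the last holds). The fingers move at their own pace and stop on an object; FORCE is the grip in N (left out, the last holds). Time passes only in rows, so rows that repeat a pose let the fingers close. It gives the time, the measured TCP pose, the force and the opening at its end, in the units of the state.
- bot.get_state(): the state, without advancing time (a new reading comes with each control period).
- bot.read_camera(name): name is "scene" or "top" or "wrist"; returns the picture (384x512x3 uint8, red, green, blue); there is no depth.
- bot.get_calibration(name): a dict with "K" (3x3 intrinsics, pixels), "world_to_cam" (4x4, takes a point from world to camera coordinates); the wrist camera has in their place "mount" (4x4, takes a point from camera to tool coordinates, whose origin is the TCP and whose axes are the flange's). Camera axes: x right, y down, z forward; pixel columns grow to the right and rows downward; lengths in m; the calibration is good to about 2 mm. A picture is of the moment at which its call begins: read the wrist's pose just before it. get_calibration takes no time and is no camera call.
- bot.finish_job(): hands the job in, once; it reports no verdict.
The state is a dict: "time_s": time; "joint_positions": joint angles; "qd": joint speeds; "joint_torque": joint torques, N m; "tool_pos": TCP position; "ee_rot": TCP orientation; "force": force on the tool from outside, world axes, zero at the start; "torque": the same for the moment, N m; "grip_width": finger opening in m.
Only numpy, scipy, OpenCV 4.12 (cv2) and the standard library are available. Lean on these libraries where they do the work, as an engineer would, in place of code of your own. Each camera call takes 0.05 s, during which the arm holds its last target. There are 200 camera calls.

## Working session

There is one attempt and no reset: what is moved stays moved. The work goes in short steps, Python scripts to look and compute and a shell command to move; the robot and the scene stay as the last step left them, time stands still between calls to the robot, and variables do not carry over. Pictures are saved under pics/ and viewed, about 8 in all and at most 12, crops included, and the job is handed in when it is done.

```bash
ls; mkdir -p pics
python3 - <<'E'
from cell import bot
import cv2,numpy as np
print(bot.grip_depth); s=bot.get_state(); print(s)
for n in("top","scene"):
    im=bot.read_camera(n); cv2.imwrite(f"pics/{n}0.png",im[...,::-1]); c=bot.get_calibration(n); print(np.round(c["K"],1).tolist(),np.round(c["world_to_cam"],4).tolist())
print(bot.get_calibration("wrist"))
E
```

```text
pics
0.0187
{'time_s': 0.0, 'joint_positions': array([-1.26179003,  0.62935186,  0.03843351,  1.51835314, -0.02697637,
        0.99632619, -0.01999276]), 'qd': array([ 8.43533312e-04, -2.62114214e-04, -5.41654597e-04, -3.24662996e-04,
        1.58830956e-03,  7.59992876e-05,  2.33292241e-03]), 'joint_torque': array([ 4.79280498e-04, -5.63407302e+01,  1.22685716e+00, -1.93441290e+01,
        1.11176298e-02,  1.04139297e-02,  8.92335891e-06]), 'tool_pos': array([0.23770508, 0.60430212, 0.23039   ]), 'ee_rot': array([ 1.86294661e-01,  9.82493449e-01, -9.47104093e-04, -1.59021153e-04]), 'force': array([ 0.25198589,  0.15941098, -0.6829562 ]), 'torque': array([ 0.00606598,  0.01042706, -0.05949829]), 'grip_width': 0.08533427483223929}
[[465.7, 0.0, 248.4], [0.0, 465.7, 186.6], [0.0, 0.0, 1.0]] [[-0.0137, -0.9999, -0.0099, 0.026], [-0.9926, 0.0148, -0.1208, 0.6624], [0.1209, 0.0081, -0.9926, 1.1508], [0.0, 0.0, 0.0, 1.0]]
[[395.3, 0.0, 255.2], [0.0, 395.3, 195.7], [0.0, 0.0, 1.0]] [[-0.707, 0.7072, -0.0001, 0.4516], [0.5969, 0.5966, -0.5364, -0.3575], [-0.3793, -0.3793, -0.8439, 1.2145], [0.0, 0.0, 0.0, 1.0]]
{'K': array([[264.99055533,   0.        , 252.68891257],
       [  0.        , 264.99055533, 193.00275315],
       [  0.        ,   0.        ,   1.        ]]), 'mount': array([[-7.54349188e-04, -9.54386097e-01, -2.98574293e-01,
         7.65643147e-02],
       [ 9.99999624e-01, -5.92158477e-04, -6.33681771e-04,
        -1.25466595e-04],
       [ 4.27973774e-04, -2.98574659e-01,  9.54386185e-01,
        -1.42931985e-01],
       [ 0.00000000e+00,  0.00000000e+00,  0.00000000e+00,
         1.00000000e+00]])}
```

View pics/top0.png

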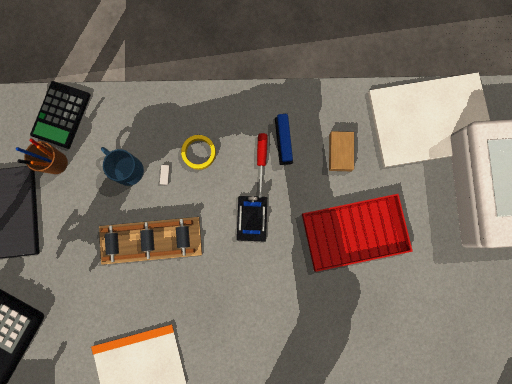

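The top view shows the rack at about (150,240) with three rollers at u≈111, 147 and 183. The feed unit is at (252,218), the tray at (357,232), the screwdriver just above the feed unit, and the mug at (122,167).

```bash
cat > h.py <<'E'
from cell import bot
import numpy as np, cv2
from scipy.spatial.transform import Rotation as R
def cam(name, st=None):
    c=bot.get_calibration(name); K=c["K"]
    if name=="wrist":
        T=np.eye(4); T[:3,:3]=R.from_quat(st["ee_rot"]).as_matrix(); T[:3,3]=st["tool_pos"]
        C=T@c["mount"]
    else: C=np.linalg.inv(c["world_to_cam"])
    return K,C
def plane(px,z,KC):
    K,C=KC; px=np.atleast_2d(px).astype(float)
    d=(C[:3,:3]@np.linalg.inv(K)@np.c_[px,np.ones(len(px))].T).T
    o=C[:3,3]; return (o+d*((z-o[2])/d[:,2])[:,None])[:,:2]
def proj(P,KC):
    K,C=KC; W=np.linalg.inv(C); p=np.atleast_2d(P)@W[:3,:3].T+W[:3,3]; p=p@K.T; return p[:,:2]/p[:,2:]
def rect(mask,z,KC):
    cs,_=cv2.findContours(mask.astype(np.uint8),cv2.RETR_EXTERNAL,cv2.CHAIN_APPROX_NONE)
    out=[]
    for c in sorted(cs,key=cv2.contourArea)[::-1][:6]:
        if cv2.contourArea(c)<15: continue
        w=plane(c[:,0],z,KC); r=cv2.minAreaRect((w*1000).astype(np.float32)); out.append((np.round(r[0],1),np.round(r[1],1),round(r[2],1)))
    return out
def rel(target,yawdeg=None):
    """shift in tool axes (cm) to world TCP target; and turn (deg rotvec) to point down with jaw (tool y) along yaw"""
    s=bot.get_state(); M=R.from_quat(s["ee_rot"])
    sh=M.inv().apply(np.array(target)-s["tool_pos"])*100
    rv=np.zeros(3)
    if yawdeg is not None:
        best=None
        for y in(yawdeg,yawdeg+180):
            a=np.radians(y); Y=np.array([np.cos(a),np.sin(a),0]);Z=np.array([0,0,-1.]);X=np.cross(Y,Z)
            v=(M.inv()*R.from_matrix(np.c_[X,Y,Z])).as_rotvec(degrees=True)
            if best is None or np.linalg.norm(v)<np.linalg.norm(best): best=v
        rv=best
    print("shift cm",sh.round(2),"turn deg",rv.round(1)); return sh,rv
E
python3 - <<'E'
from h import *
im=cv2.imread("pics/top0.png"); KC=cam("top"); h=cv2.cvtColor(im,cv2.COLOR_BGR2HSV).astype(int)
H,S,V=h[...,0],h[...,1],h[...,2]
u,v=np.meshgrid(range(512),range(384))
red=((H<8)|(H>172))&(S>150)&(V>60)&(u>295)&(v>185)
print("tray",rect(red,.032,KC)[:2])
wood=(H>8)&(H<25)&(S>70)&(u>90)&(u<215)&(v>205)&(v<275)
print("rack",rect(cv2.morphologyEx(wood.astype(np.uint8),cv2.MORPH_CLOSE,np.ones((15,15))),.03,KC)[:2])
slv=(S<90)&(V<85)&(u>95)&(u<205)&(v>222)&(v<262)
print("sleeve",rect(slv,.05,KC))
blue=(H>100)&(H<125)&(S>120)&(V>60)&(u>232)&(u<272)&(v>190)&(v<245)
print("blue",rect(blue,.065,KC))
blk=(V<75)&(u>228)&(u<272)&(v>192)&(v<245)
print("base",rect(blk|blue,.012,KC)[:2])
a=cv2.resize(im[180:280,90:290],(800,400),interpolation=cv2.INTER_CUBIC); cv2.imwrite("pics/c1.png",a)
E
```

```text
tray [(array([ 543.6, -256.2]), array([151. , 254.1]), 10.9)]
rack [(array([530.3, 269.8]), array([ 99.2, 259.1]), 4.5)]
sleeve [(array([523.4, 362.9]), array([52.4, 30.2]), 1.2), (array([529.9, 273.4]), array([54.5, 31.1]), 4.0), (array([538.1, 184. ]), array([51.1, 30.8]), 5.1)]
blue [(array([616.7,   8.3]), array([44.8, 11.4]), 85.1), (array([547.6,  12.8]), array([42.1,  7.4]), 89.2)]
base [(array([587.6,   9.1]), array([ 77. , 124.2]), 87.0)]
```

View pics/c1.png

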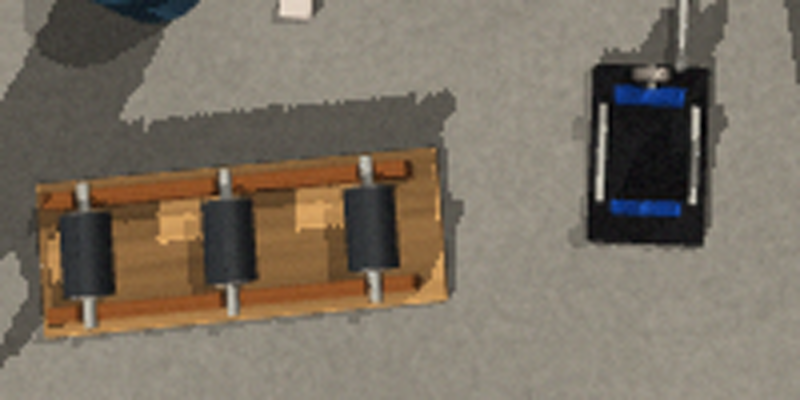

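View pics/scene0.png

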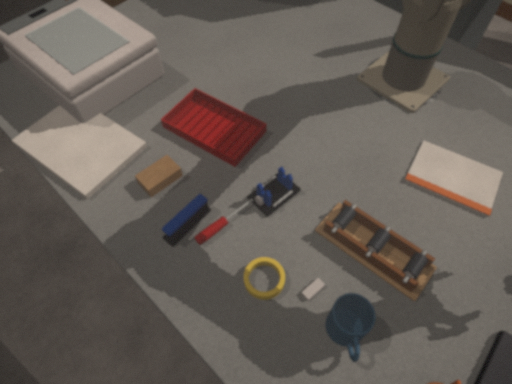

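The crop shows the three sleeves in the rack and the feed unit's blue cheeks at (650,95) and (645,208), with the screwdriver's tip just beyond the far edge. The scene view shows the same layout, with nothing tall between the rack, feed unit and tray.

```bash
python3 -c "
from h import *
rel([.5234,.3629,.17],94.7)"
```

```text
shift cm [-35.43 -12.     6.07] turn deg [ -0.1  -0.  -26.2]
```

```bash
python3 -m inch '-35.4 -12 6 0 0 -26;-35.4 -12 6 0 0 -26;-35.4 -12 6 0 0 -26;-35.4 -12 6 0 0 -26;-35.4 -12 6 0 0 -26' 8 20; python3 -c "
from h import *
rel([.5234,.3629,.17],94.7)"
```

```text
time_s: 0.52
tool_pos: [0.3958, 0.4702, 0.1973]
ee_rot: [-0.041, 0.999, -0.001, -0.001]
force: [-0.7, 0.6, 0.4]
grip_width: 0.0797
shift cm [-11.83 -11.75   2.74] turn deg [-0.1 -0.1  0. ]
```

```bash
python3 -m inch '-11.8 -11.7 2.7 0 0 0;-11.8 -11.7 2.7 0 0 0;-11.8 -11.7 2.7 0 0 0;-11.8 -11.7 2.7 0 0 0;-11.8 -11.7 2.7 0 0 0'
python3 - <<'E'
from h import *
s=bot.get_state(); im=bot.read_camera("wrist")[...,::-1].copy(); KC=cam("wrist",s)
cv2.imwrite("pics/w1.png",im); rel([.5234,.3629,.17],94.7)
for (x,y) in((.5234,.3629),(.5299,.2734),(.5381,.184)):print(proj([x,y,.058],KC))
E
```

```text
time_s: 0.93
tool_pos: [0.5305, 0.3532, 0.1685]
ee_rot: [-0.035, 0.999, -0.005, 0.001]
force: [2.0, -1.3, -0.8]
grip_width: 0.08
shift cm [ 0.4   0.7  -0.12] turn deg [-0.4 -0.  -0.5]
[[264.15863809 184.17057702]]
[[173.92724381 184.16349877]]
[[ 84.62447832 185.79760081]]
```

View pics/w1.png

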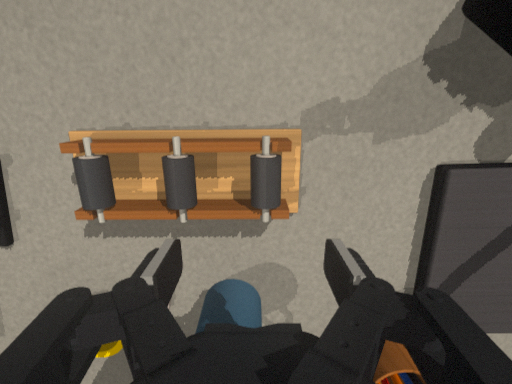

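The wrist view shows the sleeves at about (95,182), (180,181) and (266,181). All three lie in their slots, near where I predicted them.

Run:
```python
from h import *
s=bot.get_state(); im=bot.read_camera("wrist")[...,::-1].copy(); KC=cam("wrist",s)
h=cv2.cvtColor(im,cv2.COLOR_BGR2HSV).astype(int)
m=((h[...,1]<110)&(h[...,2]<90)); m[:145]=0;m[222:]=0;m[:,:65]=0;m[:,295:]=0
m=cv2.morphologyEx(m.astype(np.uint8),cv2.MORPH_OPEN,np.ones((5,5)))
print(rect(m,.05,KC)[:3]); rel([.5234,.3629,.06],94.7)
```

```text
[(array([537.8, 189.5]), array([57.7, 37.1]), 4.4), (array([530.7, 277.2]), array([56.6, 32. ]), 4.0), (array([523.6, 364.9]), array([55.4, 29.5]), 3.8)]
shift cm [ 0.13  0.37 10.93] turn deg [-0.2 -0.1 -0.3]
```

```bash
python3 -m inch '0.1 0.3 4 0 0 0;0.1 0.3 8 0 0 0;0.1 0.3 10.5 0 0 0;0.1 0.3 10.5 0 0 0;0.1 0.3 10.5 0 0 0' 6.5 20; python3 -c "
from h import *
rel([.5235,.364,.025],94.5)"
```

```text
time_s: 1.45
tool_pos: [0.5218, 0.3631, 0.0634]
ee_rot: [-0.039, 0.999, -0.003, -0.002]
force: [0.0, 0.1, 0.7]
grip_width: 0.0648
shift cm [-0.2   0.09  3.84] turn deg [-0.3 -0.3  0. ]
```

```bash
python3 -m inch '-0.1 0.1 1.5 0 0 0;-0.2 0.1 3 0 0 0;-0.2 0.1 3.8 0 0 0;-0.2 0.1 3.8 0 0 0;-0.2 0.1 3.8 0 0 0' 5 20; python3 -m inch '0 0 0 0 0 0;0 0 0 0 0 0;0 0 0 0 0 0;0 0 0 0 0 0' 3.4 20;python3 -m inch '0 0 0 0 0 0;0 0 0 0 0 0;0 0 0 0 0 0;0 0 0 0 0 0' 2.8 20; python3 -m inch '0 0 0 0 0 0;0 0 0 0 0 0;0 0 0 0 0 0;0 0 0 0 0 0' 2.2 20
```

```text
time_s: 1.87
tool_pos: [0.5234, 0.3639, 0.0251]
ee_rot: [-0.039, 0.999, -0.003, -0.003]
force: [0.6, 0.6, 0.0]
grip_width: 0.05
time_s: 2.2
tool_pos: [0.5237, 0.3641, 0.0257]
ee_rot: [-0.039, 0.999, -0.003, -0.002]
force: [-0.6, -0.3, -0.6]
grip_width: 0.0341
time_s: 2.53
tool_pos: [0.5238, 0.3642, 0.0259]
ee_rot: [-0.039, 0.999, -0.002, -0.002]
force: [0.5, -1.0, 1.7]
grip_width: 0.029
time_s: 2.87
tool_pos: [0.5239, 0.3642, 0.0259]
ee_rot: [-0.039, 0.999, -0.002, -0.002]
force: [0.1, 0.6, 0.5]
grip_width: 0.029
```

```bash
python3 -m inch '0 0 0 0 0 0;0 0 0 0 0 0;0 0 0 0 0 0;0 0 0 0 0 0' 2.2 25; python3 -c "
from h import *
rel([.5238,.3642,.16])"
```

```text
time_s: 3.2
tool_pos: [0.5238, 0.3642, 0.0259]
ee_rot: [-0.039, 0.999, -0.002, -0.002]
force: [0.7, -0.4, 2.1]
grip_width: 0.0286
shift cm [  0.06  -0.07 -13.41] turn deg [0. 0. 0.]
```

```bash
python3 -m inch '0 0 0 0 0 0;0 0 0 0 0 0;0 0 0 0 0 0;0 0 -3 0 0 0;0 0 -5.5 0 0 0' 5.5 20; python3 -c "
from h import *
rel([.5305,.275,.08],94.5)"
```

```text
time_s: 3.62
tool_pos: [0.5231, 0.3637, 0.0803]
ee_rot: [-0.039, 0.999, -0.003, -0.004]
force: [-0.4, 0.8, -1.0]
grip_width: 0.055
shift cm [-0.04 -8.9   0.09] turn deg [-0.4 -0.4  0. ]
```

```bash
python3 -m inch '0 -4 0 0 0 0;0 -8 0 0 0 0;0 -8.9 0 0 0 0;0 -8.9 0 0 0 0;0 -8.9 0 0 0 0'; python3 -c "
from h import *
rel([.5305,.275,.0255],94.5)"
```

```text
time_s: 4.03
tool_pos: [0.5304, 0.2743, 0.081]
ee_rot: [-0.038, 0.999, -0.003, -0.004]
force: [0.2, 0.6, -0.0]
grip_width: 0.0552
shift cm [-0.05  0.1   5.55] turn deg [-0.4 -0.4 -0.1]
```

```bash
python3 -m inch '0 0 2 -.4 -.4 0;0 0 4 -.4 -.4 0;0 0 5.5 -.4 -.4 0;0 0 5.5 -.4 -.4 0;0 0 5.5 -.4 -.4 0' 5 20; python3 -m inch '0 0 0 0 0 0;0 0 0 0 0 0;0 0 0 0 0 0;0 0 0 0 0 0' 3.4 20;python3 -m inch '0 0 0 0 0 0;0 0 0 0 0 0;0 0 0 0 0 0;0 0 0 0 0 0' 2.2 20
```

```text
time_s: 4.45
tool_pos: [0.5291, 0.2754, 0.0253]
ee_rot: [-0.039, 0.999, 0.0, -0.001]
force: [-0.5, 0.4, 0.5]
grip_width: 0.0498
time_s: 4.78
tool_pos: [0.5296, 0.2759, 0.0261]
ee_rot: [-0.039, 0.999, 0.001, -0.0]
force: [0.4, -0.3, 0.2]
grip_width: 0.0339
time_s: 5.12
tool_pos: [0.5298, 0.276, 0.0264]
ee_rot: [-0.039, 0.999, 0.001, -0.0]
force: [0.1, 0.0, 1.6]
grip_width: 0.0288
```

Rollers A and B both stop at 29 mm, so both must be hard and the third is the springy one. I'll carry B to the tray.

```bash
python3 -m inch '0 0 -3 0 0 0;0 0 -6 0 0 0;0 0 -9 0 0 0;0 0 -11 0 0 0;0 0 -12 0 0 0'; python3 -c "
from h import *
rel([.554,-.31,.14],100.9)"
```

```text
time_s: 5.53
tool_pos: [0.5311, 0.2764, 0.1493]
ee_rot: [-0.039, 0.999, 0.002, 0.002]
force: [0.5, 0.8, -0.2]
grip_width: 0.0291
shift cm [  2.33 -58.64   0.71] turn deg [ 0.2  0.2 -6.4]
```

```bash
python3 -m inch '.2 -4 0 0 0 0;.4 -8 0 0 0 0;.6 -12 0 0 0 -1;.8 -16 0 0 0 -2;.8 -20 0 0 0 -2'; python3 -m inch '.2 -4 0 0 0 0;.4 -8 0 0 0 0;.6 -12 0 0 0 -1;.8 -16 0 0 0 -2;.8 -20 0 0 0 -2';  python3 -c "
from h import *
rel([.554,-.31,.14],100.9)"
```

```text
time_s: 5.95
tool_pos: [0.5376, 0.0745, 0.1478]
ee_rot: [-0.057, 0.998, 0.002, 0.001]
force: [0.8, 1.0, -0.0]
grip_width: 0.029
time_s: 6.37
tool_pos: [0.5513, -0.1271, 0.1462]
ee_rot: [-0.075, 0.997, 0.002, -0.0]
force: [1.1, -0.8, -0.7]
grip_width: 0.0294
shift cm [  2.47 -18.12   0.55] turn deg [ 0.2 -0.  -2.3]
```

```bash
python3 -m inch '.6 -4 0 0 0 0;1.2 -8 0 0 0 -1;1.8 -12 0 0 0 -2.3;2.4 -16 0 0 0 -2.3;2.5 -18.1 0 0 0 -2.3'; python3 -m inch '0 0 0 0 0 0;0 0 0 0 0 0'
python3 - <<'E'
from h import *
rel([.554,-.31,.013],100.9)
s=bot.get_state(); im=bot.read_camera("wrist")[...,::-1].copy(); cv2.imwrite("pics/w2.png",im)
h=cv2.cvtColor(im,cv2.COLOR_BGR2HSV).astype(int)
red=((h[...,0]<8)|(h[...,0]>172))&(h[...,1]>150)&(h[...,2]>60)
print(rect(red,.032,cam("wrist",s))[:2])
E
```

```text
time_s: 6.78
tool_pos: [0.551, -0.317, 0.1442]
ee_rot: [-0.092, 0.996, 0.0, -0.002]
force: [-0.6, -0.8, -0.8]
grip_width: 0.0289
time_s: 6.95
tool_pos: [0.5489, -0.3196, 0.1427]
ee_rot: [-0.09, 0.996, 0.0, -0.003]
force: [0.2, 0.3, -0.9]
grip_width: 0.0287
shift cm [-0.74  0.83 12.97] turn deg [ 0.1 -0.3 -0.6]
[(array([ 544.3, -257.4]), array([151.2, 250.2]), 10.8)]
```

View pics/w2.png

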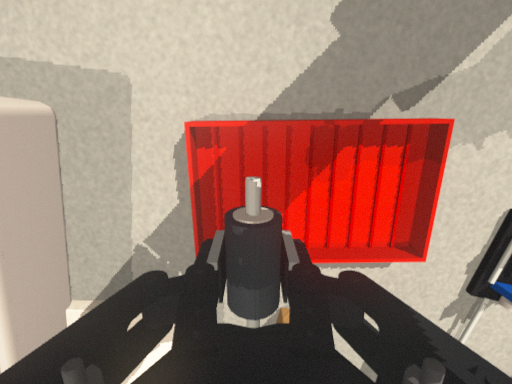

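The roller is held level at about (253,260), with the tray below it at (190–450,120–262). The wrist measurement of the tray agrees with the top view.

```bash
python3 -m inch '-.7 .8 3 0 0 0;-.7 .8 6 0 0 0;-.7 .8 9 0 0 0;-.7 .8 11.5 0 0 0;-.7 .8 12.5 0 0 0'; python3 -m inch '0 0 .4 0 0 0;0 0 .4 0 0 0'; python3 -m inch '0 0 0 0 0 0;0 0 0 0 0 0;0 0 0 0 0 0;0 0 0 0 0 0' 4.5;  python3 -m inch '0 0 -3 0 0 0;0 0 -7 0 0 0;0 0 -11 0 0 0;0 0 -13 0 0 0;0 0 -13 0 0 0';  python3 -c "
from h import *
rel([.5375,.185,.14],94.5)"
```

```text
time_s: 7.42
tool_pos: [0.5528, -0.3025, 0.0144]
ee_rot: [-0.093, 0.996, 0.004, -0.005]
force: [-0.4, 0.1, -0.7]
grip_width: 0.029
time_s: 7.58
tool_pos: [0.5524, -0.2994, 0.0094]
ee_rot: [-0.095, 0.995, 0.006, -0.006]
force: [0.3, 0.9, -0.4]
grip_width: 0.0287
time_s: 7.92
tool_pos: [0.5533, -0.2999, 0.0108]
ee_rot: [-0.095, 0.995, 0.005, -0.005]
force: [-0.6, -0.1, 0.2]
grip_width: 0.0446
time_s: 8.33
tool_pos: [0.5584, -0.303, 0.1474]
ee_rot: [-0.094, 0.996, 0.002, -0.0]
force: [-0.6, -0.2, -0.1]
grip_width: 0.0449
shift cm [-7.09 48.33  0.91] turn deg [ 0.2 -0.   6.3]
```

```bash
python3 -m inch '-2 4 0 0 0 1;-3.5 8 0 0 0 2;-5 12 0 0 0 3;-6 16 0 0 0 4;-7 20 0 0 0 6'; python3 -m inch '-1 4 0 0 0 1;-2 7 0 0 0 2;-2.5 10 0 0 0 4;-2.5 11 0 0 0 6;-2.5 11 0 0 0 6';python3 -m inch '0 0 0 0 0 0;0 0 0 0 0 0';python3 - <<'E'
from h import *
rel([.582,.0105,.14],86.3)
s=bot.get_state(); im=bot.read_camera("wrist")[...,::-1].copy(); 
KC=cam("wrist",s); p=proj([.582,.0105,.06],KC)[0]; print(p); np.savez("w3.npz",K=KC[0],C=KC[1],im=im)
h=cv2.cvtColor(im,cv2.COLOR_BGR2HSV).astype(int)
b=(h[...,0]>100)&(h[...,0]<125)&(h[...,1]>120)&(h[...,2]>50)
print(rect(b,.065,KC))
x,y=int(p[0]),int(p[1]); x0,y0=max(0,x-80),max(0,y-60)
cv2.imwrite("pics/w3.png",cv2.resize(im[y0:y0+120,x0:x0+160],(800,600),interpolation=cv2.INTER_CUBIC)); print(x0,y0)
E
```

```text
time_s: 8.75
tool_pos: [0.5893, -0.0958, 0.1479]
ee_rot: [-0.041, 0.999, 0.002, -0.0]
force: [1.4, -0.5, 0.2]
grip_width: 0.0452
time_s: 9.17
tool_pos: [0.6048, 0.021, 0.1481]
ee_rot: [0.008, 1.0, 0.003, -0.0]
force: [0.1, -0.1, -1.1]
grip_width: 0.0449
time_s: 9.33
tool_pos: [0.6045, 0.0198, 0.1479]
ee_rot: [0.009, 1.0, 0.003, -0.001]
force: [-0.5, -0.4, -0.5]
grip_width: 0.0447
shift cm [ 2.24 -0.98  0.79] turn deg [ 0.3 -0.1  2.7]
[241.45627282 173.95170537]
[(array([611.1,   8.6]), array([42.1, 25.4]), 87.0), (array([546.9,  11.9]), array([42.8, 11.9]), 87.3), (array([762.2, -84.1]), array([ 7.4, 41.1]), 83.2)]
161 113
```

View pics/w3.png

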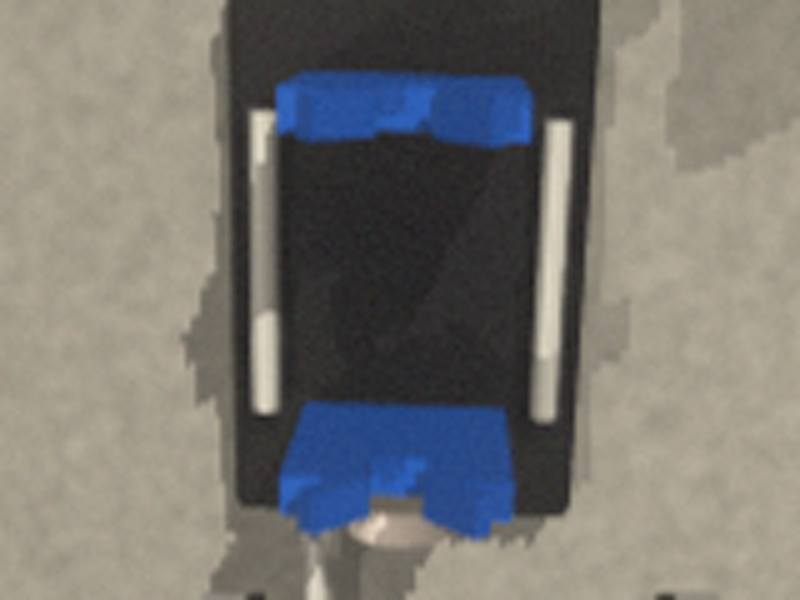

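The feed unit fills the crop, with its cheek tops at about y=110–145 and y=478–532 and the slot centreline near x≈400. The screwdriver's tip lies clear of it, beyond the far edge.

Run:
```python
from h import *
d=np.load("w3.npz"); KC=(d["K"],d["C"])
c=lambda x,y:(161+x/5,113+y/5)
q=[c(405,145),c(405,110),c(399,478),c(399,532),c(280,120),c(532,125),c(280,510),c(515,510)]
print((plane(q,.065,KC)*1000).round(1))
t=cam("top"); im=cv2.imread("pics/top0.png")
h=cv2.cvtColor(im,cv2.COLOR_BGR2HSV).astype(int)
b=(h[...,0]>100)&(h[...,0]<125)&(h[...,1]>120)&(h[...,2]>50)
b[:190]=0;b[245:]=0;b[:,:232]=0;b[:,272:]=0
for r in rect(b,.065,t): print(r)
rel([.5375,.185,.14],94.5)
```

```text
[[553.3  12. ]
 [547.5  12.2]
 [613.1   9.1]
 [623.7   8.8]
 [548.8  -8.8]
 [550.4  33.4]
 [618.9 -12.9]
 [619.8  30.2]]
(array([616.8,   8.4]), array([45. , 11.5]), 84.8)
(array([548.9,  11.5]), array([44.6,  9.9]), 89.2)
shift cm [ 7.02 16.45  0.89] turn deg [ 0.3 -0.1 -5.6]
```

```bash
python3 -m inch '1.5 4 0 0 0 -1;3.5 8 0 0 0 -2;5 12 0 0 0 -3;6.5 15.5 0.5 0 0 -5;7 16.4 1 0 0 -5.6'  5.5 20; python3 -m inch '0 0 2 0 0 0;0 0 5 0 0 0;0 0 6 0 0 0;0 0 6 0 0 0'; python3 -c "
from h import *
rel([.538,.185,.0255],94.5)"
```

```text
time_s: 9.8
tool_pos: [0.5353, 0.1911, 0.1393]
ee_rot: [-0.044, 0.999, 0.005, -0.001]
force: [0.1, 1.5, -0.8]
grip_width: 0.0548
time_s: 10.13
tool_pos: [0.5336, 0.1891, 0.0768]
ee_rot: [-0.043, 0.999, 0.004, -0.003]
force: [-0.3, -1.0, 0.2]
grip_width: 0.055
shift cm [-0.43 -0.49  5.13] turn deg [ 0.4 -0.4  0.4]
```

```bash
python3 -m inch '-.4 -.5 1 .4 -.4 .4;-.4 -.5 2.5 .4 -.4 .4;-.4 -.5 4.5 .4 -.4 .4;-.4 -.5 5.1 .4 -.4 .4;-.4 -.5 5.1 .4 -.4 .4' 5 20; python3 -m inch '0 0 0 0 0 0;0 0 0 0 0 0;0 0 0 0 0 0;0 0 0 0 0 0' 3.4 20;python3 -m inch '0 0 0 0 0 0;0 0 0 0 0 0;0 0 0 0 0 0;0 0 0 0 0 0' 2.8 20;python3 -m inch '0 0 0 0 0 0;0 0 0 0 0 0;0 0 0 0 0 0;0 0 0 0 0 0' 2.2 20
```

```text
time_s: 10.55
tool_pos: [0.5375, 0.1835, 0.0248]
ee_rot: [-0.039, 0.999, -0.0, -0.0]
force: [-0.3, 0.5, 0.0]
grip_width: 0.0497
time_s: 10.88
tool_pos: [0.5382, 0.1836, 0.0258]
ee_rot: [-0.038, 0.999, -0.0, 0.0]
force: [-0.3, 0.0, 0.1]
grip_width: 0.0342
time_s: 11.22
tool_pos: [0.5384, 0.1837, 0.026]
ee_rot: [-0.038, 0.999, -0.0, 0.001]
force: [0.3, 0.1, 2.8]
grip_width: 0.0279
time_s: 11.55
tool_pos: [0.5384, 0.1836, 0.0263]
ee_rot: [-0.038, 0.999, -0.0, 0.001]
force: [-1.3, -0.5, 5.4]
grip_width: 0.0223
```

C closes to 22.3 mm against 29 mm for the other two, so C is the springy one. I'll take it to the feed unit.

```bash
python3 -m inch '0 0 0 0 0 0;0 0 -2 0 0 0;0 0 -5 0 0 0;0 0 -8 0 0 0;0 0 -10 0 0 0' 1.9 20; python3 -c "
from h import *
rel([.584,.0103,.12],87)"
```

```text
time_s: 11.97
tool_pos: [0.5389, 0.184, 0.1282]
ee_rot: [-0.039, 0.999, 0.0, 0.002]
force: [0.2, 0.7, -1.8]
grip_width: 0.0228
shift cm [ -3.16 -17.67   0.82] turn deg [0.  0.2 7.4]
```

```bash
python3 -m inch '-.7 -4 0 0 0 2;-1.4 -8 0 0 0 4;-2.1 -12 .4 0 0 6;-2.8 -16 .8 0 0 7.4;-3.1 -17.4 .8 0 0 7.4';python3 -m inch '0 0 0 0 0 0;0 0 0 0 0 0;0 0 0 0 0 0'
python3 - <<'E'
from h import *
rel([.584,.0103,.06],87)
s=bot.get_state(); im=bot.read_camera("wrist")[...,::-1].copy(); KC=cam("wrist",s)
cv2.imwrite("pics/w4.png",im)
M=R.from_quat(s["ee_rot"]).as_matrix()
for dx in(-.046,0,.046): print(proj(s["tool_pos"]+M@[dx,0,-.0157],KC))
E
```

```text
time_s: 12.38
tool_pos: [0.5836, 0.0043, 0.1191]
ee_rot: [0.031, 1.0, -0.002, 0.001]
force: [0.1, -2.1, -1.1]
grip_width: 0.0227
time_s: 12.63
tool_pos: [0.5831, 0.0061, 0.1187]
ee_rot: [0.03, 1.0, -0.001, 0.001]
force: [0.2, 0.4, -0.4]
grip_width: 0.0223
shift cm [-0.06  0.44  5.87] turn deg [-0.2  0.1 -0.4]
[[253.03641426 325.53290679]]
[[253.00584042 257.51689144]]
[[252.96883649 175.19620454]]
```

View pics/w4.png

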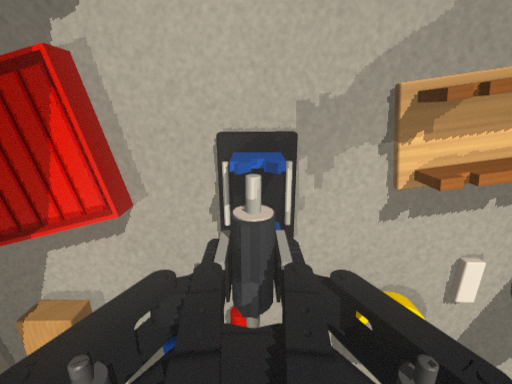

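The roller's near end is at (253,177), exactly as predicted, so it is centred in the grip. The cheek's middle at (258,163) agrees with the 4 mm sideways correction.

```bash
python3 -m inch '-.1 .4 1 0 0 -.4;-.1 .4 3 0 0 -.4;-.1 .4 5 0 0 -.4;-.1 .4 5.5 0 0 -.4;-.1 .4 5.5 0 0 -.4'; python3 -m inch '0 0 0 0 0 0;0 0 0 0 0 0;0 0 0 0 0 0';python3 -c "
from h import *
rel([.584,.0103,.035],87)"
```

```text
time_s: 13.1
tool_pos: [0.5827, 0.013, 0.062]
ee_rot: [0.024, 1.0, -0.001, -0.001]
force: [0.3, 0.8, -0.6]
grip_width: 0.0228
time_s: 13.35
tool_pos: [0.5833, 0.0136, 0.0629]
ee_rot: [0.024, 1.0, -0.001, -0.0]
force: [-0.3, 0.6, -0.3]
grip_width: 0.0227
shift cm [-0.09 -0.33  2.79] turn deg [-0.1 -0.1  0.3]
```

```bash
python3 -m inch '-.1 -.3 0 0 0 .3;-.1 -.3 0 0 0 .3;-.1 -.3 0.3 0 0 .3;-.1 -.3 .5 0 0 .3'; python3 -c "
from h import *
rel([.584,.0103,.035],87)"
```

```text
time_s: 13.68
tool_pos: [0.5844, 0.0103, 0.058]
ee_rot: [0.027, 1.0, -0.001, -0.0]
force: [0.3, -0.7, -0.8]
grip_width: 0.0226
shift cm [ 0.04 -0.    2.3 ] turn deg [-0.1 -0.  -0. ]
```

Aligned. I'll go down slowly and watch the force.

```bash
python3 -m inch '0 0 .3 0 0 0;0 0 .6 0 0 0;0 0 .9 0 0 0;0 0 1.2 0 0 0;0 0 1.3 0 0 0'; python3 -m inch '0 0 .1 0 0 0;0 0 .2 0 0 0;0 0 .3 0 0 0;0 0 .4 0 0 0;0 0 .4 0 0 0';python3 -c "
from h import *
rel([.584,.0103,.035],87)"
```

```text
time_s: 14.1
tool_pos: [0.584, 0.0103, 0.0443]
ee_rot: [0.026, 1.0, -0.001, -0.001]
force: [0.2, 0.7, -1.5]
grip_width: 0.0226
time_s: 14.52
tool_pos: [0.5839, 0.0103, 0.0401]
ee_rot: [0.026, 1.0, -0.001, -0.001]
force: [-0.2, -0.7, -0.8]
grip_width: 0.0227
shift cm [-0.01 -0.    0.51] turn deg [-0.1 -0.1 -0. ]
```

```bash
python3 -m inch '0 0 .1 0 0 0;0 0 .2 0 0 0;0 0 .3 0 0 0;0 0 .3 0 0 0'; python3 -m inch '0 0 .1 0 0 0;0 0 .2 0 0 0;0 0 .2 0 0 0'
```

```text
time_s: 14.85
tool_pos: [0.5838, 0.0103, 0.037]
ee_rot: [0.026, 1.0, -0.001, -0.001]
force: [-0.6, 0.5, -0.9]
grip_width: 0.0226
time_s: 15.1
tool_pos: [0.5836, 0.0103, 0.0348]
ee_rot: [0.026, 1.0, -0.001, -0.001]
force: [-0.7, -0.4, -0.1]
grip_width: 0.0223
```

```bash
python3 -m inch '0 0 .05 0 0 0;0 0 .1 0 0 0;0 0 .1 0 0 0'; python3 -m inch '0 0 0 0 0 0;0 0 0 0 0 0;0 0 0 0 0 0' 2.9;python3 -m inch '0 0 0 0 0 0;0 0 0 0 0 0;0 0 0 0 0 0' 4.2;python3 -m inch '0 0 -1 0 0 0;0 0 -3 0 0 0;0 0 -6 0 0 0;0 0 -9 0 0 0;0 0 -10 0 0 0';python3 - <<'E'
from h import *
rel([.5238,.364,.13],94.5)
s=bot.get_state(); im=bot.read_camera("wrist")[...,::-1].copy(); KC=cam("wrist",s); np.savez("w5.npz",K=KC[0],C=KC[1])
p=proj([.584,.0103,.05],KC)[0]
x0,y0=int(p[0])-80,int(p[1])-60; print(x0,y0)
cv2.imwrite("pics/w5.png",cv2.resize(im[y0:y0+120,x0:x0+160],(800,600),interpolation=cv2.INTER_CUBIC))
print(((proj([[.584-.046*.9986,.0103+.046*.0523,.05],[.584,.0103,.05],[.584+.046*.9986,.0103-.046*.0523,.05]],KC)-[x0,y0])*5).round())
E
```

```text
time_s: 15.35
tool_pos: [0.5837, 0.0103, 0.0343]
ee_rot: [0.026, 1.0, -0.001, -0.001]
force: [-0.4, 0.2, 4.9]
grip_width: 0.0222
time_s: 15.6
tool_pos: [0.5837, 0.0103, 0.0342]
ee_rot: [0.026, 1.0, -0.001, -0.001]
force: [-0.6, -0.3, 0.0]
grip_width: 0.0292
time_s: 15.85
tool_pos: [0.5838, 0.0103, 0.0342]
ee_rot: [0.026, 1.0, -0.001, -0.001]
force: [0.0, -0.4, 0.3]
grip_width: 0.0416
time_s: 16.27
tool_pos: [0.5865, 0.0106, 0.1389]
ee_rot: [0.027, 1.0, -0.001, 0.003]
force: [1.0, 0.2, -0.2]
grip_width: 0.0418
shift cm [ 8.13 34.95  0.82] turn deg [-0.1  0.3 -7.5]
172 134
[[402.  48.]
 [402. 301.]
 [403. 527.]]
```

View pics/w5.png

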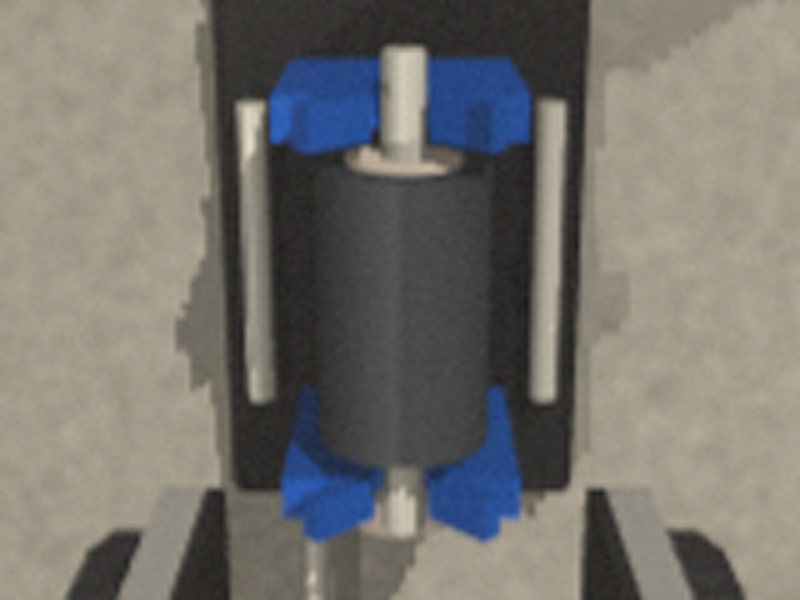

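The roller sits in both slots: its shaft ends at (403,47) and (403,530) match the predicted (402,48) and (403,527), and the last push met 4.9 N at the slot bottoms. Next is roller A.

```bash
python3 -m inch '1 4 0 0 0 -1;2 8 0 0 0 -2;3 12 0 0 0 -3;4 16 0 0 0 -4;5 20 0 0 0 -5' 5.5 20; python3 -m inch '.7 4 0 0 0 -1;1.5 8 0 0 0 -2;2 12 0 0 0 -2.5;2 14.5 0 0 0 -2.5;2 14.5 0 0 0 -2.5';python3 -c "
from h import *
rel([.5238,.364,.075],94.5)"
```

```text
time_s: 16.73
tool_pos: [0.5465, 0.2144, 0.1383]
ee_rot: [-0.017, 1.0, -0.001, 0.003]
force: [0.4, 0.5, 0.7]
grip_width: 0.055
time_s: 17.15
tool_pos: [0.518, 0.3675, 0.1373]
ee_rot: [-0.044, 0.999, 0.002, 0.002]
force: [-0.4, 0.1, 0.1]
grip_width: 0.0544
shift cm [-0.51 -0.42  6.23] turn deg [0.2 0.3 0.5]
```

```bash
python3 -m inch '-.5 -.4 2 0 0 .5;-.5 -.4 5 0 0 .5;-.5 -.4 6.2 0 0 .5;-.5 -.4 6.2 0 0 .5;-.5 -.4 6.2 0 0 .5';python3 -c "
from h import *
rel([.5238,.364,.0255],94.5)"
```

```text
time_s: 17.57
tool_pos: [0.5232, 0.3632, 0.0746]
ee_rot: [-0.039, 0.999, 0.001, 0.001]
force: [0.8, -0.6, -0.0]
grip_width: 0.0551
shift cm [-0.05  0.07  4.91] turn deg [0.1 0.1 0. ]
```

```bash
python3 -m inch '0 .1 2 0 0 0;0 .1 4 0 0 0;0 .1 4.9 0 0 0;0 .1 4.9 0 0 0;0 .1 4.9 0 0 0' 5; python3 -m inch '0 0 0 0 0 0;0 0 0 0 0 0;0 0 0 0 0 0;0 0 0 0 0 0' 3.4 20;python3 -m inch '0 0 0 0 0 0;0 0 0 0 0 0;0 0 0 0 0 0;0 0 0 0 0 0' 2.2 20; python3 -m inch '0 0 -3 0 0 0;0 0 -6 0 0 0;0 0 -9 0 0 0;0 0 -12 0 0 0;0 0 -12 0 0 0';python3 -c "
from h import *
rel([.532,-.197,.14],100.9)"
```

```text
time_s: 17.98
tool_pos: [0.5238, 0.3644, 0.0264]
ee_rot: [-0.039, 0.999, 0.001, 0.002]
force: [-0.4, 0.2, 0.3]
grip_width: 0.0498
time_s: 18.32
tool_pos: [0.5242, 0.3647, 0.0273]
ee_rot: [-0.039, 0.999, 0.002, 0.002]
force: [-0.6, -0.6, -0.3]
grip_width: 0.0339
time_s: 18.65
tool_pos: [0.5244, 0.3648, 0.0275]
ee_rot: [-0.039, 0.999, 0.002, 0.002]
force: [0.5, -0.5, 1.5]
grip_width: 0.0289
time_s: 19.07
tool_pos: [0.527, 0.3667, 0.1537]
ee_rot: [-0.039, 0.999, 0.005, 0.007]
force: [0.6, 0.5, -0.5]
grip_width: 0.0288
shift cm [  3.91 -56.25   0.78] turn deg [ 0.5  0.8 -6.4]
```

```bash
python3 -m inch '.3 -4 0 0 0 0;.6 -8 0 0 0 0;.9 -12 0 0 0 -1;1.2 -16 0 0 0 -2;1.5 -20 0 0 0 -2'; python3 -m inch '.3 -4 0 0 0 0;.6 -8 0 0 0 0;.9 -12 0 0 0 -1;1.2 -16 0 0 0 -2;1.5 -20 0 0 0 -2';  python3 -m inch '.3 -4 0 0 0 0;.6 -8 0 0 0 -1;.9 -12 0 0 0 -2;.9 -14 0 0 0 -2';python3 -m inch '0 0 0 0 0 0;0 0 0 0 0 0';python3 -c "
from h import *
rel([.532,-.197,.013],100.9)"
```

```text
time_s: 19.48
tool_pos: [0.527, 0.1643, 0.1512]
ee_rot: [-0.057, 0.998, 0.005, 0.006]
force: [-0.1, -1.1, -2.2]
grip_width: 0.0288
time_s: 19.9
tool_pos: [0.5344, -0.038, 0.1488]
ee_rot: [-0.075, 0.997, 0.005, 0.006]
force: [-0.1, -0.2, -1.0]
grip_width: 0.029
time_s: 20.23
tool_pos: [0.5452, -0.1848, 0.1469]
ee_rot: [-0.089, 0.996, 0.003, 0.006]
force: [-0.3, -0.7, -1.4]
grip_width: 0.029
time_s: 20.4
tool_pos: [0.5441, -0.1871, 0.1461]
ee_rot: [-0.087, 0.996, 0.003, 0.005]
force: [-1.1, 1.3, -0.8]
grip_width: 0.0289
shift cm [ 1.51 -0.82 13.29] turn deg [ 0.3  0.6 -0.9]
```

```bash
python3 -m inch '1.5 -.8 3 0 0 -.9;1.5 -.8 6 0 0 -.9;1.5 -.8 9 0 0 -.9;1.5 -.8 11.5 0 0 -.9;1.5 -.8 12.5 0 0 -.9'; python3 -m inch '0 0 .3 0 0 0;0 0 .3 0 0 0'; python3 -m inch '0 0 0 0 0 0;0 0 0 0 0 0;0 0 0 0 0 0;0 0 0 0 0 0' 4.5;  python3 -m inch '0 0 -3 0 0 0;0 0 -7 0 0 0;0 0 -11 0 0 0;0 0 -14 0 0 0;0 0 -17 0 0 0'; python3 -m inch '-4 4 0 0 0 0;-8 8 0 0 0 0;-10 12 0 0 0 0;-10 16 0 0 0 0;-10 18 0 0 0 0';python3 - <<'E'
from h import *
im=bot.read_camera("top")[...,::-1]; cv2.imwrite("pics/top1.png",cv2.resize(im[90:290,90:430],(800,470),interpolation=cv2.INTER_CUBIC))
a=cv2.imread("pics/top0.png"); d=cv2.absdiff(a,im.copy()).max(2)[100:185,95:365]; print((d>40).sum())
E
```

```text
time_s: 20.82
tool_pos: [0.53, -0.1931, 0.0178]
ee_rot: [-0.097, 0.995, 0.005, 0.003]
force: [0.1, 0.2, -1.1]
grip_width: 0.0288
time_s: 20.98
tool_pos: [0.5296, -0.1904, 0.0142]
ee_rot: [-0.098, 0.995, 0.006, 0.002]
force: [-0.7, -0.6, -0.0]
grip_width: 0.0292
time_s: 21.32
tool_pos: [0.5304, -0.1907, 0.0154]
ee_rot: [-0.098, 0.995, 0.005, 0.003]
force: [0.6, -0.2, 0.1]
grip_width: 0.0451
time_s: 21.73
tool_pos: [0.5299, -0.1929, 0.1883]
ee_rot: [-0.098, 0.995, 0.005, 0.004]
force: [0.8, -0.2, 0.6]
grip_width: 0.0448
time_s: 22.15
tool_pos: [0.5947, -0.0003, 0.1915]
ee_rot: [-0.097, 0.995, 0.005, 0.005]
force: [0.4, -0.1, 0.3]
grip_width: 0.0448
8357
```

View pics/top1.png

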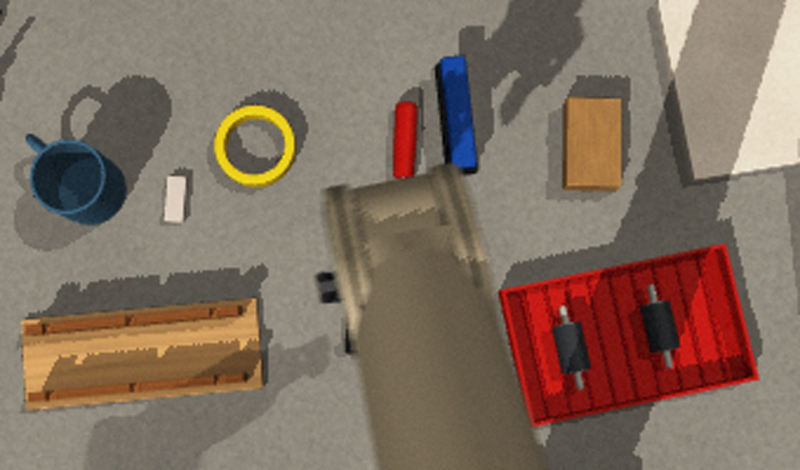

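The top view shows both hard rollers lying flat between the ribs inside the tray, at about (570,347) and (660,325). The rack is empty and the bystanders are where they were. The arm is at z = 0.19 with empty fingers, so I'll hand in.

```bash
python3 -m inch '0 0 0 0 0 0;0 0 0 0 0 0'; python3 -c "
from cell import bot
print(bot.finish_job())"
```

```text
time_s: 22.37
tool_pos: [0.5931, 0.0162, 0.1926]
ee_rot: [-0.106, 0.994, 0.01, 0.006]
force: [-0.2, -0.1, 1.2]
grip_width: 0.0448
the job is handed in; nothing more can be done
None
```

The springy roller is in the feed unit and both hard ones are in the scrap tray. I handed the job in at about 22.4 s of the 66 s allowed.

- **Squeeze test:** At a 20 N grip setting, the roller nearest the feed unit closed to a 22.3 mm reading. The other two stopped at about 29 mm, and one of those, tried again at 25 N, gave only 0.4 mm more. The gripper reads about 2 mm under the widths you gave, but the difference was clear.
- **Feed unit:** I lowered the springy roller until the slot bottoms pushed back with about 5 N, then let go. The wrist picture showed it in both slots, with the shaft ends within about 1 mm of where the seat should put them.
- **Scrap tray:** The final top view showed both hard rollers lying flat between the ribs, well inside the walls. I judged their height only by eye.
- **Bystanders:** They looked unmoved in the final top view. My automatic before-and-after image comparison was no help, because the arm and its shadows had changed the picture.
- **Not re-checked:** I took no new picture of the seated roller at the very end, because the arm hid it from the top camera. After letting go, the gripper only passed well above it.

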